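# Make up two sushi-class kits

## Task

Make up the two kits for the cookery class. The long divided tray gets the oblong wooden press lying flat in its large bay and the slim amber jar standing in its small bay; the square tray gets the low tin and the triangular rice mould side by side, both flat on the tray floor, with the small white sauce cup standing upright and centred on top of the tin. Leave the timer and the shaker standing where they are.

Things in the scene. Friction and masses are not known exactly. Their poses are not given: they have to be found in the camera images.
- long_tray: Shallow oblong white lunch-box lid with grey rim, 120 (x) x 240 (y) mm, 12 mm high, fixed. Walls and floor 4 mm thick (things stand 4 mm above the desk). A 4 mm rib, as high as the walls, centred at y = +34 mm, splits it into the LARGE bay (y -116 to +32, x -56 to +56 mm) and the SMALL bay (y +36 to +116, same x). Origin: centre of the underside; y along its length towards the small bay.
- square_tray: Kit tray 2: shallow square white plastic lunch-box lid with a grey rim, undivided, 170 x 170 mm, 12 mm high over all. Fixed to the desk. Floor and walls 4 mm thick; inside -81 to +81 mm in x and y. Origin: centre of the underside, x and y along its sides, z up.
- tin: Low round food tin, steel with a paper band and flat steel lid with a pull ring, 62 mm diameter, 40 mm high, upright, 0.11 to 0.23 kg. Origin: centre of the underside, z up.
- jar: Slim amber glass sesame jar with a dark steel screw cap, 38 mm diameter (cap 39), 70 mm high, upright, 0.08 to 0.17 kg. Origin: centre of the underside, z up.
- press: Oblong wooden sushi press, 110 mm long (its x), 48 mm wide (its y). The plain block is 42 mm high; a lid panel with a bar handle 16 mm wide and 70 mm long along x makes it 56 mm high. 0.15 to 0.31 kg. At the start its length points roughly away from the robot. Origin: centre of the underside, z up.
- mould: White plastic rice-ball mould: rounded triangular block 40 mm high (corners 44 mm from the centre, flat sides 29 mm), with a centred upright grip ridge on top, 14 mm thick (its y), 50 mm long (its x), 22 mm tall: 62 mm high in all. 0.06 to 0.11 kg. Origin: centre of the underside; x points to one corner and along the ridge, z up.
- cup: Small open white ceramic sauce cup without handle, 46 mm outer diameter, 36 mm high, upright, 0.05 to 0.1 kg. Origin: centre of the underside, z up.
- timer: Bystander, loose, not part of any kit: round grey kitchen timer, 60 mm diameter, 46 mm high, with a narrower dial on top. Stays where it stands. Origin: centre of the underside.
- shaker: Bystander, loose, not part of any kit: small clear glass shaker with a domed steel top, 34 mm diameter, 61 mm high, standing between the trays. Stays where it stands. Origin: centre of the underside.
Not all that is in view belongs to the job. What is shaped like the mould but green is not meant. What is shaped like the cup but green is not meant.

How it is judged:
By the outcome, as a careful person would: the job done as asked, in the order asked, and still so for the second after the job is handed in, with the robot touching nothing.
It also fails if it takes over 131 s, if anything falls off the work surface, if the arm or the gripper's body presses on something with over 40 N, if the wrist force passes 120 N, or if a joint passes its speed limit or range.

## Robot

A 7-joint arm with a two-finger parallel gripper is mounted at the origin on the work surface. World frame = base frame: x ahead of the robot, y to its left, z up, the work surface at z = 0. Lengths are in mm, angles in rad, forces in N, time in s.
With the tool pointing down it reaches from about 400 to 875 mm from the base axis. Payload 4.4 kg.
Tool frame: the origin (TCP) lies at the very end of the fingers, on their centre line; the grasp point (between the pads) lies 19 mm behind it; z points along the fingers, y is the direction in which the jaws open and shut (so a half turn about z gives the same grasp; the last joint's range is limited). The gripper opens to 85 mm and grips with 20 to 120 N. Pads are 22 mm wide; open, the fingers measure 114 mm over their backs; the gripper's body (76 mm by 85 mm) begins 54 mm behind the grasp point. The pads swing forward as they close: fully open they stand 13 mm farther back than shut.
Start: joints at [1.098, 0.628, 0.038, 1.517, -0.027, 0.996, -0.02], TCP at [257.215, -596.957, 231.313] pointing down, gripper open.
Joint ranges: [-3.06, 3.06], [-0.37, 2.12], [-1.25, 1.32], [0.18, 2.47], [-1.1, 4.24], [0.23, 1.98], [-2.94, 2.94]. Speed limits (rad/s): [2.57, 2.57, 3.14, 3.14, 3.14, 3.14, 3.14].

## Interface

Orientations are given as [roll, pitch, yaw] about the fixed x, y, z axes, in that order (R = Rz(yaw) Ry(pitch) Rx(roll)).
In Python, from cell import ctrl, eyes gives the robot as it stands.
- The arm moves only by the tool move_arm, never from a script. Its argument "increments" is a list of rows, each a list of 6 numbers: the shift along the tool's x, y, z in cm, then the turn, a rotation vector about the tool's x, y, z in degrees. In form: [[x, y, z, wx, wy, wz], ...]. A call has 1 to 20 rows; each row is the pose to reach, as a shift and turn from the pose commanded when the call began, along the tool's axes at that moment; what a row does not reach only later rows make up. A row lasts 1/10 s, in which the tool goes at most 50 mm and 8.59 degrees, less where a joint would pass 70% of its speed; a pose out of reach is approached as far as the arm can. A call with a gripper value outside its range is refused whole. "grip" is the opening, from -1 (shut) to 1 (fully open), set as the call begins (left out, the last holds). The fingers move at their own pace and stop on an object; the grip force is fixed at half the most. Time passes only in rows, so rows that repeat a pose let the fingers close. It gives the time, the measured TCP pose, the force and the opening at its end, in the units of the state.
- ctrl.read_state(): the state, without advancing time (a new reading comes with each control period).
- eyes.get_image(name): name is "scene" or "top" or "wrist"; returns the picture (480x640x3 uint8, red, green, blue); there is no depth.
- eyes.calibration(name): a dict with "fx", "fy", "cx", "cy" (pixels), "dist" ([k1, k2, p1, p2, k3] as OpenCV has them; the pictures are not rectified), "pose" (4x4, takes a point from camera to world coordinates); the wrist camera has in their place "tool_from_camera" (4x4, takes a point from camera to tool coordinates, whose origin is the TCP and whose axes are the flange's). Camera axes: x right, y up, looking along -z (the intrinsics and any distortion apply to the point x, -y, -z); pixel columns grow to the right and rows downward; lengths in mm; the calibration is good to about 2 mm. A picture is of the moment at which its call begins: read the wrist's pose just before it. calibration takes no time and is no camera call.
- ctrl.finish_job(): hands the job in, once; it reports no verdict.
The state is a dict: "clock": time; "qpos": joint angles; "qd": joint speeds; "tau": joint torques, N m; "eef_pos": TCP position; "tool_rot": TCP orientation; "force": force on the tool from outside, world axes, zero at the start; "torque": the same for the moment, N m; "width": finger opening in mm.
Only numpy, scipy, OpenCV 4.12 (cv2) and the standard library are available. Lean on these libraries where they do the work, as an engineer would, in place of code of your own. Each camera call takes 0.05 s, during which the arm holds its last target. There are 200 camera calls.

## Working session

There is one attempt and no reset: what is moved stays moved. The work goes in short steps, Python scripts to look and compute and a tool call to move; the robot and the scene stay as the last step left them, time stands still between calls to the robot, and variables do not carry over. Pictures are saved under pics/ and viewed, about 12 in all and at most 16, crops included, and the job is handed in when it is done.

Besides the shell and the picture viewer there is one more tool, called after "Call:" as name(argument=value, ...), one argument or row to a line, values as JSON. move_arm: Moves the arm, as the interface text tells. Its arguments: {"type":"object","properties":{"increments":{"type":"array","items":{"type":"array","items":{"type":"number"}}},"grip":{"type":"number"}},"required":["increments"]}

```bash
ls; mkdir -p pics
python3 - <<'E'
from cell import ctrl, eyes
import cv2, numpy as np
s=ctrl.read_state(); print({k:np.round(v,3) for k,v in s.items()})
for n in ("scene","top"):
    im=eyes.get_image(n); cv2.imwrite(f"pics/{n}0.png",im[:,:,::-1])
    c=eyes.calibration(n); print(n,{k:np.round(v,3).tolist() for k,v in c.items()})
print(eyes.calibration("wrist"))
E
```

```text
pics
{'clock': np.float64(0.0), 'qpos': array([ 1.098,  0.629,  0.038,  1.518, -0.027,  0.996, -0.02 ]), 'qd': array([-0.001,  0.001, -0.   ,  0.   ,  0.001, -0.002, -0.001]), 'tau': array([-0.0000e+00, -5.6341e+01,  1.2260e+00, -1.9345e+01,  1.1000e-02,
        1.0000e-02, -0.0000e+00]), 'eef_pos': array([ 256.978, -596.378,  230.392]), 'tool_rot': array([-3.14 ,  0.   ,  0.407]), 'force': array([-0.116,  0.435,  0.213]), 'torque': array([-0.002,  0.035, -0.023]), 'width': np.float64(85.22)}
scene {'fx': 484.405, 'fy': 484.405, 'cx': 328.525, 'cy': 238.873, 'dist': [0.011, 0.0, 0.0, 0.0, 0.0], 'pose': [[-0.809, -0.32, 0.494, 961.314], [0.588, -0.429, 0.686, 738.215], [-0.007, 0.845, 0.535, 633.826], [0.0, 0.0, 0.0, 1.0]]}
top {'fx': 485.07, 'fy': 485.07, 'cx': 319.81, 'cy': 241.608, 'dist': [0.034, 0.0, 0.0, 0.0, 0.0], 'pose': [[-0.006, 0.998, -0.066, 360.841], [-1.0, -0.006, 0.001, 2.793], [0.0, 0.066, 0.998, 1034.939], [0.0, 0.0, 0.0, 1.0]]}
{'fx': 384.3912328064008, 'fy': 384.3912328064008, 'cx': 319.79256647343885, 'cy': 238.00250448731035, 'dist': array([-0.05830161,  0.        ,  0.        ,  0.        ,  0.        ]), 'tool_from_camera': array([[-1.63839976e-05,  9.45610679e-01,  3.25300545e-01,
         8.34913792e+01],
       [ 9.99999911e-01,  1.52630728e-04, -3.93313975e-04,
        -6.90198680e-01],
       [-4.21572754e-04,  3.25300509e-01, -9.45610597e-01,
        -1.42278360e+02],
       [ 0.00000000e+00,  0.00000000e+00,  0.00000000e+00,
         1.00000000e+00]])}
```

View pics/top0.png

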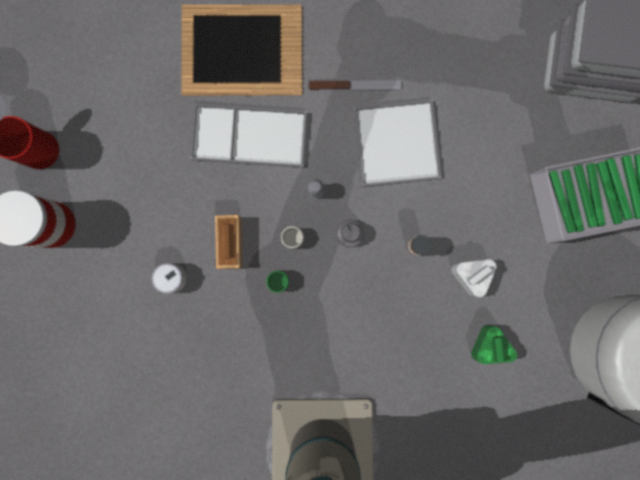

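View pics/scene0.png

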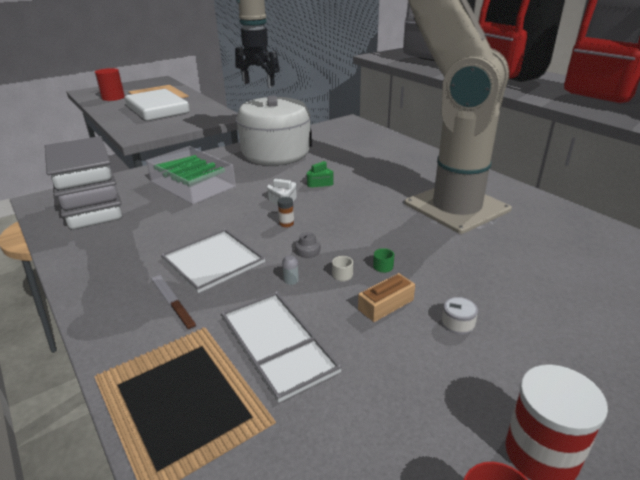

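The top view, with +x up and +y to the left, shows:
- **Kit items:** tin (168,278), press (228,242), white cup (291,237), jar near (413,245), white mould (477,277).
- **Bystanders:** shaker (315,188), timer (350,233).
- **Trays:** long tray (250,136) with its small bay on the left, square tray (399,143).
- **Look-alikes:** the cup could be (291,237) white or (278,281) green. The mould could be (477,277) white or (494,345) green. The white ones match the description.

I'll confirm these in a crop and measure.

```bash
cat > h.py <<'E'
from cell import ctrl, eyes
import cv2, numpy as np
from scipy.spatial.transform import Rotation as R
def campose(n):
    c=eyes.calibration(n)
    if n!="wrist": return c, np.array(c["pose"])
    s=ctrl.read_state(); T=np.eye(4); T[:3,:3]=R.from_euler("xyz",s["tool_rot"]).as_matrix(); T[:3,3]=s["eef_pos"]
    return c, T@np.array(c["tool_from_camera"])
def KD(c): return np.array([[c["fx"],0,c["cx"]],[0,c["fy"],c["cy"]],[0,0,1]]), np.array(c["dist"],float)
def ray(cp,uv,z):
    c,P=cp; K,D=KD(c)
    u=cv2.undistortPoints(np.array(uv,float).reshape(-1,1,2),K,D).reshape(-1,2)
    d=np.c_[u[:,0],-u[:,1],-np.ones(len(u))]@P[:3,:3].T
    return P[:3,3]+d*((np.atleast_1d(z)-P[2,3])/d[:,2])[:,None]
def proj(cp,X):
    c,P=cp; K,D=KD(c); Y=(np.atleast_2d(X)-P[:3,3])@P[:3,:3]
    return cv2.projectPoints(Y*[1,-1,-1],np.zeros(3),np.zeros(3),K,D)[0].reshape(-1,2)
def snap(n,f):
    cp=campose(n); im=eyes.get_image(n)[:,:,::-1].copy(); cv2.imwrite(f"pics/{f}.png",im); return cp,im
def move(target,yaw=None):
    """increment of tool frame to reach target xyz (pointing down) with yaw"""
    s=ctrl.read_state(); A=R.from_euler("xyz",s["tool_rot"])
    d=A.inv().apply(np.array(target)-s["eef_pos"])/10
    w=np.zeros(3)
    if yaw is not None: w=np.degrees((A.inv()*R.from_euler("xyz",[np.pi,0,yaw])).as_rotvec())
    return np.round(np.r_[d,w],2)
E
python3 - <<'E'
from h import *
cp=campose("top"); im=cv2.imread("pics/top0.png"); hsv=cv2.cvtColor(im,cv2.COLOR_BGR2HSV)
H,S,V=cv2.split(hsv)
def blob(name,m,roi,z,n=1):
    x0,y0,x1,y1=roi; mm=np.zeros_like(V); mm[y0:y1,x0:x1]=m[y0:y1,x0:x1].astype(np.uint8)*255
    cs=sorted(cv2.findContours(mm,cv2.RETR_EXTERNAL,cv2.CHAIN_APPROX_NONE)[0],key=cv2.contourArea)[::-1][:n]
    for c in cs:
        W=ray(cp,c.reshape(-1,2),z)[:,:2].astype(np.float32); M=cv2.moments(W); r=cv2.minAreaRect(W)
        print(name,"px",c.reshape(-1,2).mean(0).round(),"cen",np.round([M["m10"]/M["m00"],M["m01"]/M["m00"]],1),"rect",np.round(r[0],1),np.round(r[1],1),round(r[2],1))
br=(V>150)&(S<40)
blob("long",br,(185,95,315,175),4,2); blob("square",br,(350,95,445,190),4)
blob("tin",br,(145,255,195,300),40); blob("press",(S>90)&(H<25)&(V>60),(205,205,250,280),42)
blob("cup",br&(V>110),(275,220,308,255),36); blob("mould",br,(445,250,505,305),40,1)
blob("gcup",(S>120)&(H>40)&(H<85),(260,260,300,300),36)
blob("gmould",(S>120)&(H>40)&(H<85),(460,320,530,370),40)
a=cv2.resize(im[170:310,140:340],None,fx=3,fy=3,interpolation=cv2.INTER_CUBIC)
b=cv2.resize(im[200:340,330:530],None,fx=3,fy=3,interpolation=cv2.INTER_CUBIC)
cv2.imwrite("pics/crop1.png",np.vstack([a[:300],b[:300]]))
cs=campose("scene")
for n,p in dict(jar=[(286,202)],shaker=[(291,258)],timer=[(307,238)]).items(): print(n,ray(cs,p,dict(jar=70,shaker=61,timer=46)[n]).round())
for n,p,z in (("jar",(413,245),70),("shaker",(315,188),61),("timer",(350,233),46)): print(n,ray(cp,p,z).round())
E
```

```text
long px [269. 137.] cen [656.8 109.7] rect [656.8 109.7] [142.6 110.6] 86.1
long px [215. 133.] cen [664.9 226.8] rect [665.1 227.2] [ 73.7 110.8] 85.9
square px [398. 143.] cen [ 641.4 -167.1] rect [ 641.6 -166.1] [160.8 157.4] 5.3
tin px [166. 278.] cen [354.4 316.1] rect [354.8 316.4] [56.6 56.7] 45.2
press px [228. 242.] cen [428.4 190.1] rect [428.2 189.2] [108.8  51. ] 0.5
cup px [299. 237.] cen [436.4  45.5] rect [436.8  44.9] [12.4 24.9] 89.9
mould px [478. 275.] cen [ 356.5 -314.6] rect [ 361.7 -321.7] [80.1 75.9] 39.6
gcup px [279. 279.] cen [348.2  77.5] rect [349.   84.3] [39.5 30.2] 34.7
gmould px [493. 347.] cen [ 212.5 -345.5] rect [ 217.  -347.3] [84.2 69.6] 89.9
jar [[ 424. -186.   70.]]
shaker [[539.  17.  61.]]
timer [[455. -48.  46.]]
jar [[ 417. -183.   70.]]
shaker [[534.  11.  61.]]
timer [[444. -60.  46.]]
```

View pics/crop1.png

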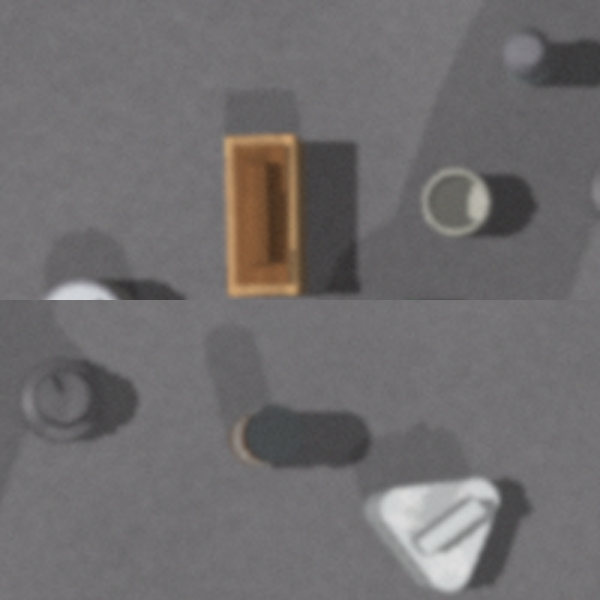

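The crop confirms the white cup at (292,237), the white mould with its ridge towards the upper right, and the jar cap at about (422,245). The tray bays measure 117 mm apart, against 118 expected. I'll set off towards the press.

```bash
cat >> h.py <<'E'
def plan(*wp):
    """successive (x,y,z,yawdeg): increments, all from the present pose"""
    for w in wp: print(w,"->",move(w[:3],np.radians(w[3])).tolist())
E
python3 - <<'E'
from h import *
cp=campose("top")
print("jar",ray(cp,(421.7,244.7),70).round(1),"cup",ray(cp,(292,237),36).round(1),"shaker",ray(cp,(315,187.5),61).round(1),"timer",ray(cp,(350,233),46).round(1))
plan((430,-200,230,10),(428,190,150,0))
E
```

```text
jar [[ 417.5 -200.7   70. ]] cup [[436.9  59.4  36. ]] shaker [[535.3  11.2  61. ]] timer [[443.7 -59.8  46. ]]
(430, -200, 230, 10) -> [31.58, -29.56, 0.1, -0.1, 0.01, 13.31]
(428, 190, 150, 0) -> [46.82, -65.44, 8.16, -0.1, 0.02, 23.31]
```

Call:
move_arm(
  increments=[
    [31.6, -29.6, 0, 0, 0, 13.3],
    [31.6, -29.6, 0, 0, 0, 13.3],
    [31.6, -29.6, 0, 0, 0, 13.3],
    [31.6, -29.6, 0, 0, 0, 13.3],
    [31.6, -29.6, 0, 0, 0, 13.3],
    [31.6, -29.6, 0, 0, 0, 13.3],
    [31.6, -29.6, 0, 0, 0, 13.3],
    [31.6, -29.6, 0, 0, 0, 13.3],
    [46.8, -65.4, 8.2, 0, 0, 23.3],
    [46.8, -65.4, 8.2, 0, 0, 23.3],
    [46.8, -65.4, 8.2, 0, 0, 23.3],
    [46.8, -65.4, 8.2, 0, 0, 23.3],
    [46.8, -65.4, 8.2, 0, 0, 23.3],
    [46.8, -65.4, 8.2, 0, 0, 23.3],
    [46.8, -65.4, 8.2, 0, 0, 23.3],
    [46.8, -65.4, 8.2, 0, 0, 23.3],
    [46.8, -65.4, 8.2, 0, 0, 23.3],
    [46.8, -65.4, 8.2, 0, 0, 23.3],
    [46.8, -65.4, 8.2, 0, 0, 23.3],
    [46.8, -65.4, 8.2, 0, 0, 23.3],
  ],
  grip=1,
)

```text
clock: 2.1
eef_pos: [428.2, 187.3, 149.3]
tool_rot: [3.141, 0.0, -0.002]
force: [-0.3, 0.1, 0.5]
width: 85.2
```

Run:
```python
from h import *
cp,im=snap("wrist","w1"); H,S,V=cv2.split(cv2.cvtColor(im,cv2.COLOR_BGR2HSV))
m=((S>80)&(H<25)&(V>60)).astype(np.uint8)*255
c=max(cv2.findContours(m,cv2.RETR_EXTERNAL,cv2.CHAIN_APPROX_NONE)[0],key=cv2.contourArea)
W=ray(cp,c.reshape(-1,2),42)[:,:2].astype(np.float32); print(cv2.minAreaRect(W))
print("expected px",proj(cp,[[428,190,42]]))
```

```text
((432.3673400878906, 191.305908203125), (109.09555053710938, 44.78807067871094), 2.7718453407287598)
expected px [[316.2282678  234.71813912]]
```

View pics/w1.png

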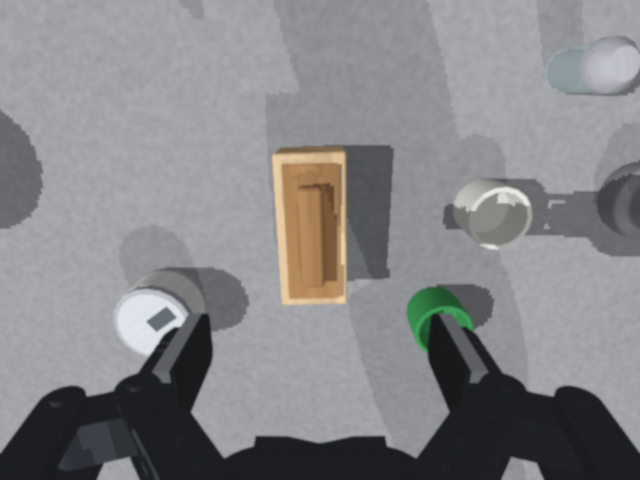

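The wrist view shows the press top with corners near (272,163), (346,161), (347,303) and (282,303). The tin lid is at (152,322), the cup rim at (497,218). Nothing stands near the press sides.

Run:
```python
from h import *
cp=campose("wrist")
W=ray(cp,[(272,164),(346,162),(347,303),(282,303)],42); print(W.round(1), W.mean(0), cv2.minAreaRect(W[:,:2].astype(np.float32)))
print("cup",ray(cp,(497,218),36).round(1),"tin",ray(cp,(152,322),40).round(1))
plan((429,190.5,12,1.5))
```

```text
[[476.4 218.2  42. ]
 [477.6 170.4  42. ]
 [375.5 167.7  42. ]
 [375.6 215.2  42. ]] [426.28219302 192.89025491  42.        ] ((425.9669189453125, 192.95680236816406), (102.28449249267578, 47.80377960205078), 1.5369218587875366)
cup [[438.2  63.3  36. ]] tin [[357.9 315.2  40. ]]
(429, 190.5, 12, 1.5) -> [0.06, -0.34, 13.75, 0.04, 0.0, -1.64]
```

Call:
move_arm(
  increments=[
    [0.1, -0.4, 4, 0, 0, -1.6],
    [0.1, -0.4, 8, 0, 0, -1.6],
    [0.1, -0.4, 11, 0, 0, -1.6],
    [0.1, -0.4, 13, 0, 0, -1.6],
    [0.1, -0.4, 13.7, 0, 0, -1.6],
    [0.1, -0.4, 13.7, 0, 0, -1.6],
    [0.1, -0.4, 13.7, 0, 0, -1.6],
  ],
  grip=1,
)

```text
clock: 2.85
eef_pos: [429.5, 191.4, 12.1]
tool_rot: [3.14, 0.0, 0.025]
force: [-0.1, -0.0, -0.0]
width: 85.2
```

Call:
move_arm(
  increments=[
    [0, 0, 0, 0, 0, 0],
    [0, 0, 0, 0, 0, 0],
    [0, 0, 0, 0, 0, 0],
    [0, 0, 0, 0, 0, 0],
    [0, 0, 0, 0, 0, 0],
    [0, 0, 0, 0, 0, 0],
    [0, 0, 0, 0, 0, 0],
    [0, 0, 0, 0, 0, 0],
    [0, 0, 0, 0, 0, 0],
    [0, 0, 0, 0, 0, 0],
  ],
  grip=-1,
)

```text
clock: 3.85
eef_pos: [429.6, 192.7, 13.0]
tool_rot: [-3.141, -0.001, 0.027]
force: [-0.2, -0.4, 6.1]
width: 47.1
```

Run:
```python
from h import *
plan((450,185,120,15),(656,110,120,86))
```

```text
(450, 185, 120, 15) -> [2.03, 0.82, -10.7, -0.03, -0.05, -13.43]
(656, 110, 120, 86) -> [22.41, 8.89, -10.68, 0.01, -0.07, -84.43]
```

Call:
move_arm(
  increments=[
    [0, 0, -2, 0, 0, 0],
    [0, 0, -6, 0, 0, 0],
    [1, 0, -10.7, 0, 0, -5],
    [22.4, 8.9, -10.7, 0, 0, -84.4],
    [22.4, 8.9, -10.7, 0, 0, -84.4],
    [22.4, 8.9, -10.7, 0, 0, -84.4],
    [22.4, 8.9, -10.7, 0, 0, -84.4],
    [22.4, 8.9, -10.7, 0, 0, -84.4],
    [22.4, 8.9, -10.7, 0, 0, -84.4],
    [22.4, 8.9, -10.7, 0, 0, -84.4],
    [22.4, 8.9, -10.7, 0, 0, -84.4],
    [22.4, 8.9, -10.7, 0, 0, -84.4],
    [22.4, 8.9, -10.7, 0, 0, -84.4],
    [22.4, 8.9, -10.7, 0, 0, -84.4],
    [22.4, 8.9, -10.7, 0, 0, -84.4],
    [22.4, 8.9, -10.7, 0, 0, -84.4],
  ],
)

```text
clock: 5.45
eef_pos: [655.5, 110.2, 119.3]
tool_rot: [-3.141, 0.0, 1.5]
force: [0.3, -0.2, -3.0]
width: 46.9
```

Run:
```python
from h import *
s=ctrl.read_state(); print(s["width"],s["force"],s["tool_rot"],s["eef_pos"])
cp,im=snap("wrist","w2"); cp2,b=snap("top","t2")
y=np.radians(-3.95); X=np.array([np.cos(y),np.sin(y),0]); Y=np.array([-X[1],X[0],0]); O=np.array([659.2,151.3,0])
for a,b_ in [(-60,-120),(60,-120),(60,120),(-60,120),(-60,34),(60,34)]:
    p=O+a*X+b_*Y+[0,0,12]; u=proj(cp,p)[0]; cv2.circle(im,(int(np.clip(u[0],-999,9999)),int(np.clip(u[1],-999,9999))),3,(0,0,255),-1)
cv2.imwrite("pics/w2b.png",im); plan((656,110,60,86),(656,110,17,86))
```

```text
46.902192944814225 [ 0.30462644 -0.17969892 -2.98810963] [-3.14148403e+00  3.56585868e-04  1.49968089e+00] [655.54891277 110.161637   119.25945874]
(656, 110, 60, 86) -> [-0.02, 0.04, 5.93, -0.0, 0.02, -0.03]
(656, 110, 17, 86) -> [-0.02, 0.04, 10.23, -0.0, 0.02, -0.03]
```

View pics/w2b.png

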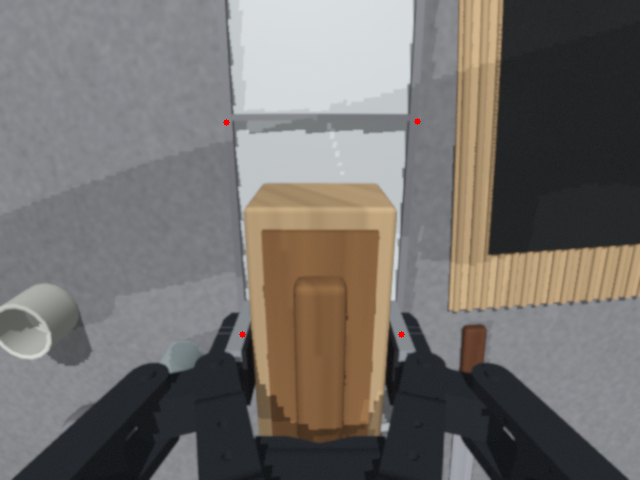

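The projected tray corners fall on the tray rim and rib at (226,122) and (417,121). The press hangs lined up over the large bay, so I'm lowering it.

Call:
move_arm(
  increments=[
    [0, 0, 4, 0, 0, 0],
    [0, 0, 7.5, 0, 0, 0],
    [0, 0, 9, 0, 0, 0],
    [0, 0, 9.6, 0, 0, 0],
    [0, 0, 10.1, 0, 0, 0],
    [0, 0, 10.2, 0, 0, 0],
    [0, 0, 10.2, 0, 0, 0],
  ],
)

```text
clock: 6.25
eef_pos: [656.7, 110.4, 18.6]
tool_rot: [3.139, -0.001, 1.501]
force: [-0.6, 0.2, -1.8]
width: 47.4
```

Call:
move_arm(
  increments=[
    [0, 0, 0, 0, 0, 0],
    [0, 0, 0, 0, 0, 0],
    [0, 0, 0, 0, 0, 0],
    [0, 0, 0, 0, 0, 0],
    [0, 0, -1, 0, 0, 0],
    [0, 0, -4, 0, 0, 0],
    [0, 0, -9, 0, 0, 0],
    [0, 0, -14, 0, 0, 0],
    [0, 0, -14, 0, 0, 0],
  ],
  grip=0.6,
)

```text
clock: 7.15
eef_pos: [661.0, 111.2, 166.1]
tool_rot: [3.127, -0.004, 1.501]
force: [0.5, 1.1, 0.8]
width: 68.2
```

Run:
```python
from h import *
cp,im=snap("wrist","w3")
plan((520,-60,170,60),(417.5,-200.7,160,30))
```

```text
(520, -60, 170, 60) -> [-18.0, -12.64, -0.9, 0.49, -0.26, 26.0]
(417.5, -200.7, 160, 30) -> [-32.75, -21.89, -0.02, 0.41, -0.39, 56.0]
```

View pics/w3.png

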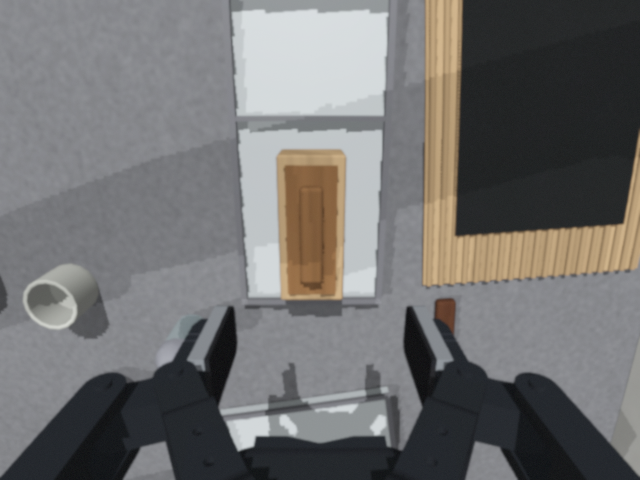

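Run:
```python
from h import *
cp=campose("wrist")
y=np.radians(-3.95); X=np.array([np.cos(y),np.sin(y),0]); Y=np.array([-X[1],X[0],0]); O=np.array([659.2,151.3,0])
tr=lambda p:[((p-O)@X).round(1),((p-O)@Y).round(1)]
for n,uv,z in (("press corners",[(277,153),(345,152),(343,300),(281,300)],46),("rim end in",[(247,297),(377,297)],12),("rib",[(240,120),(384,120)],12)):
    for p in ray(cp,uv,z): print(n,p.round(1),tr(p))
```

```text
press corners [634.7 167.7  46. ] [np.float64(-25.6), np.float64(14.7)]
press corners [679.8 165.1  46. ] [np.float64(19.6), np.float64(15.2)]
press corners [672.9  55.5  46. ] [np.float64(20.3), np.float64(-94.7)]
press corners [626.2  59.   46. ] [np.float64(-26.5), np.float64(-94.4)]
rim end in [592.8  46.1  12. ] [np.float64(-59.0), np.float64(-109.5)]
rim end in [703.4  37.8  12. ] [np.float64(51.9), np.float64(-110.1)]
rib [606.4 190.   12. ] [np.float64(-55.3), np.float64(35.0)]
rib [711.9 182.5  12. ] [np.float64(50.4), np.float64(34.8)]
```

The press lies flat in the large bay: tray x −26 to 20, y −95 to +15 (the rib's near face is at 32). Next is the jar.

Run:
```python
from h import *
plan((417.5,-200.7,150,60))
```

```text
(417.5, -200.7, 150, 60) -> [-32.75, -21.9, 0.98, 0.49, -0.26, 26.0]
```

Call:
move_arm(
  increments=[
    [-32.8, -21.9, 1, 0.5, -0.2, 26],
    [-32.8, -21.9, 1, 0.5, -0.2, 26],
    [-32.8, -21.9, 1, 0.5, -0.2, 26],
    [-32.8, -21.9, 1, 0.5, -0.2, 26],
    [-32.8, -21.9, 1, 0.5, -0.2, 26],
    [-32.8, -21.9, 1, 0.5, -0.2, 26],
    [-32.8, -21.9, 1, 0.5, -0.2, 26],
    [-32.8, -21.9, 1, 0.5, -0.2, 26],
    [-32.8, -21.9, 1, 0.5, -0.2, 26],
    [-32.8, -21.9, 1, 0.5, -0.2, 26],
    [-32.8, -21.9, 1, 0.5, -0.2, 26],
    [-32.8, -21.9, 1, 0.5, -0.2, 26],
    [-32.8, -21.9, 1, 0.5, -0.2, 26],
  ],
  grip=1,
)

```text
clock: 8.5
eef_pos: [415.2, -200.6, 147.2]
tool_rot: [-3.134, 0.005, 1.05]
force: [-0.2, 0.4, 0.8]
width: 85.9
```

Run:
```python
from h import *
cp,im=snap("wrist","w4")
print(proj(cp,[[417.5,-200.7,70],[417.5,-200.7,0],[360,-316,40]]))
plan((417.5,-200.7,20,60))
```

```text
[[325.37856234 248.91089728]
 [324.81042174 216.94745999]
 [333.67585506 385.5772777 ]]
(417.5, -200.7, 20, 60) -> [0.19, 0.31, 12.72, -0.45, 0.29, 0.14]
```

View pics/w4.png

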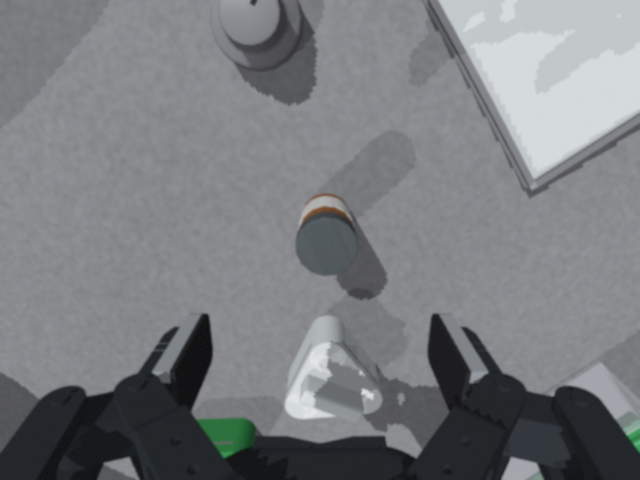

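The jar cap is centred at (327,242), about 4 mm further along tool +x than predicted. I'm correcting for that and descending.

Call:
move_arm(
  increments=[
    [0.6, 0.4, 4, -0.4, 0.3, 0],
    [0.6, 0.4, 8, -0.4, 0.3, 0],
    [0.6, 0.4, 11, -0.4, 0.3, 0],
    [0.6, 0.4, 12.3, -0.4, 0.3, 0],
    [0.6, 0.4, 12.7, -0.4, 0.3, 0],
    [0.6, 0.4, 12.7, -0.4, 0.3, 0],
  ],
)

```text
clock: 9.15
eef_pos: [420.6, -198.7, 20.2]
tool_rot: [3.141, 0.001, 1.048]
force: [-0.2, -0.5, -0.4]
width: 85.3
```

Call:
move_arm(
  increments=[
    [0, 0, 0, 0, 0, 0],
    [0, 0, 0, 0, 0, 0],
    [0, 0, 0, 0, 0, 0],
    [0, 0, 0, 0, 0, 0],
    [0, 0, 0, 0, 0, 0],
    [0, 0, 0, 0, 0, 0],
    [0, 0, 0, 0, 0, 0],
    [0, 0, 0, 0, 0, 0],
    [0, 0, 0, 0, 0, 0],
    [0, 0, 0, 0, 0, 0],
    [0, 0, 0, 0, 0, 0],
  ],
  grip=-1,
)

```text
clock: 10.25
eef_pos: [420.2, -198.9, 21.0]
tool_rot: [3.141, 0.0, 1.047]
force: [-0.1, -0.9, 6.1]
width: 37.5
```

Run:
```python
from h import *
plan((430,-190,170,60),(550,60,170,80),(664,227,120,86))
```

```text
(430, -190, 170, 60) -> [1.25, 0.42, -14.9, 0.04, 0.02, 0.0]
(550, 60, 170, 80) -> [28.91, -1.69, -14.92, 0.03, 0.03, -20.0]
(664, 227, 120, 86) -> [49.07, -0.17, -9.92, 0.03, 0.03, -26.0]
```

Call:
move_arm(
  increments=[
    [0, 0, -2, 0, 0, 0],
    [0, 0, -6, 0, 0, 0],
    [0.5, 0, -11, 0, 0, 0],
    [1.2, 0.4, -14.9, 0, 0, 0],
    [28.9, -1.7, -14.9, 0, 0, -20],
    [28.9, -1.7, -14.9, 0, 0, -20],
    [28.9, -1.7, -14.9, 0, 0, -20],
    [28.9, -1.7, -14.9, 0, 0, -20],
    [28.9, -1.7, -14.9, 0, 0, -20],
    [28.9, -1.7, -14.9, 0, 0, -20],
    [49, -0.2, -10, 0, 0, -26],
    [49, -0.2, -10, 0, 0, -26],
    [49, -0.2, -10, 0, 0, -26],
    [49, -0.2, -10, 0, 0, -26],
    [49, -0.2, -10, 0, 0, -26],
    [49, -0.2, -10, 0, 0, -26],
    [49, -0.2, -10, 0, 0, -26],
    [49, -0.2, -10, 0, 0, -26],
  ],
)

```text
clock: 12.05
eef_pos: [662.7, 224.4, 120.6]
tool_rot: [-3.141, 0.001, 1.499]
force: [-0.3, -0.5, -1.4]
width: 37.2
```

Run:
```python
from h import *
s=ctrl.read_state(); print(s["width"])
plan((664,227,25,86))
```

```text
37.158618877408145
(664, 227, 25, 86) -> [0.29, 0.12, 9.56, -0.04, 0.08, -0.09]
```

Call:
move_arm(
  increments=[
    [0.3, 0.1, 4, 0, 0, 0],
    [0.3, 0.1, 7, 0, 0, 0],
    [0.3, 0.1, 8.6, 0, 0, 0],
    [0.3, 0.1, 9.2, 0, 0, 0],
    [0.3, 0.1, 9.5, 0, 0, 0],
    [0.3, 0.1, 9.5, 0, 0, 0],
    [0.3, 0.1, 9.5, 0, 0, 0],
  ],
)

```text
clock: 12.75
eef_pos: [665.1, 230.0, 26.8]
tool_rot: [3.14, -0.001, 1.501]
force: [0.6, 0.6, -0.4]
width: 37.0
```

Call:
move_arm(
  increments=[
    [0, 0, 0, 0, 0, 0],
    [0, 0, 0, 0, 0, 0],
    [0, 0, 0, 0, 0, 0],
    [0, 0, 0, 0, 0, 0],
    [0, 0, 0, 0, 0, 0],
    [0, 0, -2, 0, 0, 0],
    [0, 0, -6, 0, 0, 0],
    [0, 0, -10.5, 0, 0, 0],
    [0, 0, -14.5, 0, 0, 0],
    [0, 0, -14.5, 0, 0, 0],
    [0, 0, -14.5, 0, 0, 0],
  ],
  grip=0.5,
)

```text
clock: 13.85
eef_pos: [664.7, 229.7, 171.5]
tool_rot: [3.14, -0.001, 1.501]
force: [-0.2, -0.2, -0.9]
width: 63.9
```

Run:
```python
from h import *
cp,im=snap("wrist","w5"); cp2,t=snap("top","t5")
cv2.imwrite("pics/m5.png",np.vstack([im[:300],cv2.resize(t[95:215,180:446],(640,289),interpolation=cv2.INTER_CUBIC)]))
plan((450,270,170,86),(356,316,130,60))
```

```text
(450, 270, 170, 86) -> [2.62, -21.56, -0.06, -0.16, 0.07, 0.01]
(356, 316, 130, 60) -> [6.56, -31.25, 3.96, -0.14, 0.11, 26.01]
```

View pics/m5.png

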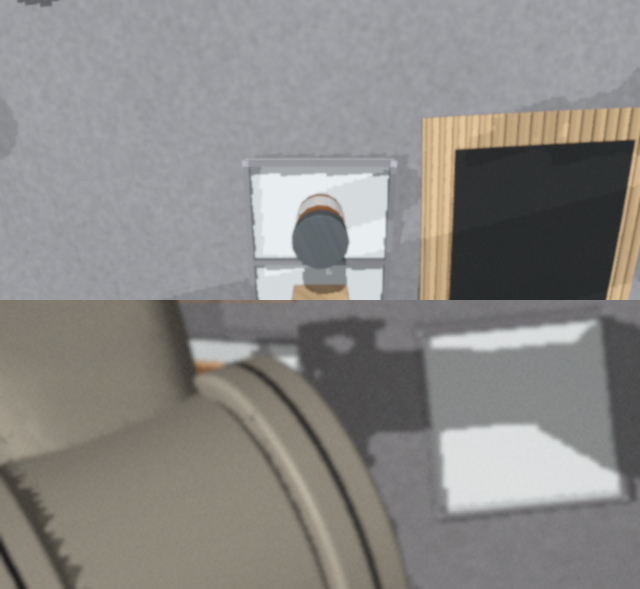

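The jar stands upright in the small bay, cap at (320,238), between the end wall and the rib. Next is the tin.

Run:
```python
from h import *
plan((356,316,140,95))
```

```text
(356, 316, 140, 95) -> [6.55, -31.25, 2.96, -0.17, 0.06, -8.99]
```

Call:
move_arm(
  increments=[
    [6.5, -31.2, 3, 0, 0, -9],
    [6.5, -31.2, 3, 0, 0, -9],
    [6.5, -31.2, 3, 0, 0, -9],
    [6.5, -31.2, 3, 0, 0, -9],
    [6.5, -31.2, 3, 0, 0, -9],
    [6.5, -31.2, 3, 0, 0, -9],
    [6.5, -31.2, 3, 0, 0, -9],
    [6.5, -31.2, 3, 0, 0, -9],
    [6.5, -31.2, 3, 0, 0, -9],
    [6.5, -31.2, 3, 0, 0, -9],
  ],
  grip=1,
)

```text
clock: 14.95
eef_pos: [358.8, 315.4, 139.9]
tool_rot: [-3.141, 0.0, 1.656]
force: [0.1, 0.5, 0.1]
width: 85.4
```

Run:
```python
from h import *
cp,im=snap("wrist","w6"); H,S,V=cv2.split(cv2.cvtColor(im,cv2.COLOR_BGR2HSV))
print(proj(cp,[[356,316,40]]))
m=((V>185)&(S<60)).astype(np.uint8)*255; m=cv2.morphologyEx(m,cv2.MORPH_OPEN,np.ones((3,3)))
for c in sorted(cv2.findContours(m,cv2.RETR_EXTERNAL,cv2.CHAIN_APPROX_NONE)[0],key=cv2.contourArea)[::-1][:3]:
    e=cv2.fitEllipse(cv2.convexHull(c)); print(np.round(e[0],1),np.round(e[1],1),ray(cp,e[0],40).round(1))
plan((356,316,5,95))
```

```text
[[316.67265103 238.28213329]]
[314.  235.6] [82.9 86.3] [[354.1 317.7  40. ]]
[616.2 344.3] [35.1 92.4] [[593.6 249.3  40. ]]
[598.7 391.6] [14.8 33.3] [[595.4 204.   40. ]]
(356, 316, 5, 95) -> [0.08, -0.28, 13.5, -0.03, 0.0, -0.14]
```

View pics/w6.png

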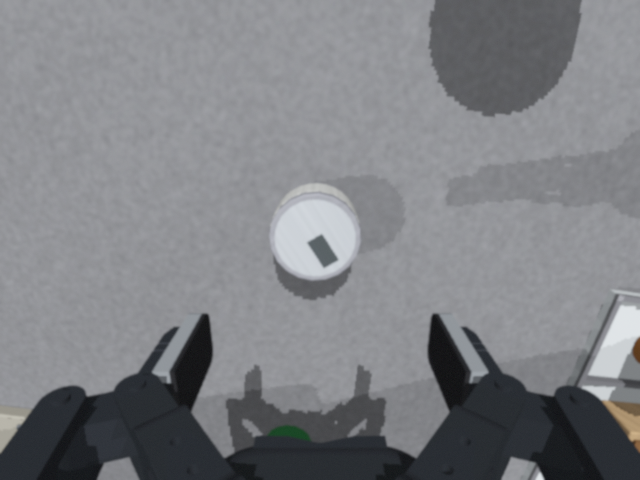

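The lid centre is at about (315,236), which puts the tin at (354.5,317.3). That agrees with the top view within 1–2 mm.

Call:
move_arm(
  increments=[
    [0.2, -0.4, 4, 0, 0, 0],
    [0.2, -0.4, 8, 0, 0, 0],
    [0.2, -0.4, 11.5, 0, 0, 0],
    [0.2, -0.4, 13, 0, 0, 0],
    [0.2, -0.4, 13.5, 0, 0, 0],
    [0.2, -0.4, 13.5, 0, 0, 0],
    [0.2, -0.4, 13.5, 0, 0, 0],
  ],
)

```text
clock: 15.7
eef_pos: [354.1, 318.1, 6.1]
tool_rot: [3.141, -0.001, 1.657]
force: [0.6, 0.1, 1.0]
width: 85.7
```

Call:
move_arm(
  increments=[
    [0, 0, 0, 0, 0, 0],
    [0, 0, 0, 0, 0, 0],
    [0, 0, 0, 0, 0, 0],
    [0, 0, 0, 0, 0, 0],
    [0, 0, 0, 0, 0, 0],
    [0, 0, 0, 0, 0, 0],
    [0, 0, 0, 0, 0, 0],
    [0, 0, 0, 0, 0, 0],
    [0, 0, 0, 0, 0, 0],
  ],
  grip=-1,
)

```text
clock: 16.6
eef_pos: [354.2, 318.3, 6.9]
tool_rot: [3.14, -0.002, 1.658]
force: [-0.3, -0.8, 8.8]
width: 60.6
```

```bash
cat >> h.py <<'E'
SY=np.radians(5.2); SX=np.array([np.cos(SY),np.sin(SY)]); SYv=np.array([-SX[1],SX[0]]); SO=np.array([641.0,-166.5])
def sq(a,b): return SO+a*SX+b*SYv
E
python3 - <<'E'
from h import *
p=sq(0,42); print(p)
plan((400,290,130,95),(470,60,150,95),(*p,130,95.2))
E
```

```text
[ 637.19343163 -124.67285526]
(400, 290, 130, 95) -> [-3.2, 4.34, -12.31, 0.1, -0.09, -0.02]
(470, 60, 150, 95) -> [-26.72, 9.32, -14.34, 0.1, -0.09, -0.02]
(np.float64(637.1934316316932), np.float64(-124.67285525812925), 130, 95.2) -> [-46.57, 24.37, -12.34, 0.1, -0.09, -0.22]
```

Call:
move_arm(
  increments=[
    [0, 0, -2, 0, 0, 0],
    [0, 0, -6, 0, 0, 0],
    [-1, 1, -11, 0, 0, 0],
    [-26.7, 9.3, -14.3, 0, 0, 0],
    [-26.7, 9.3, -14.3, 0, 0, 0],
    [-26.7, 9.3, -14.3, 0, 0, 0],
    [-26.7, 9.3, -14.3, 0, 0, 0],
    [-26.7, 9.3, -14.3, 0, 0, 0],
    [-46.6, 24.4, -12.3, 0, 0, -0.2],
    [-46.6, 24.4, -12.3, 0, 0, -0.2],
    [-46.6, 24.4, -12.3, 0, 0, -0.2],
    [-46.6, 24.4, -12.3, 0, 0, -0.2],
    [-46.6, 24.4, -12.3, 0, 0, -0.2],
    [-46.6, 24.4, -12.3, 0, 0, -0.2],
    [-46.6, 24.4, -12.3, 0, 0, -0.2],
    [-46.6, 24.4, -12.3, 0, 0, -0.2],
    [-46.6, 24.4, -12.3, 0, 0, -0.2],
  ],
)

```text
clock: 18.3
eef_pos: [636.1, -123.4, 128.4]
tool_rot: [-3.14, -0.001, 1.664]
force: [-0.4, 1.0, -0.8]
width: 60.5
```

Run:
```python
from h import *
cp,im=snap("wrist","w7")
print(ctrl.read_state()["width"])
for a,b in [(-85,-85),(85,-85),(85,85),(-85,85)]:
    u=proj(cp,[*sq(a,b),12])[0]; print(u.round()); cv2.circle(im,tuple(int(np.clip(v,-999,9999)) for v in u),3,(0,0,255),-1)
cv2.imwrite("pics/w7b.png",im); p=sq(0,42); plan((*p,10,95.2))
```

```text
60.453546017357965
[219. 380.]
[424. 380.]
[448. 174.]
[197. 173.]
(np.float64(637.1934316316932), np.float64(-124.67285525812925), 10, 95.2) -> [-0.16, 0.1, 11.85, -0.06, -0.06, 0.15]
```

View pics/w7b.png

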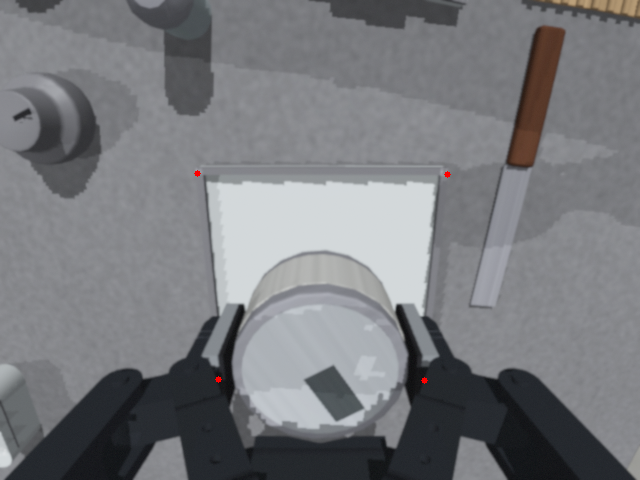

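The tray rim's near corners are at (200,168) and (443,168), within 3–4 mm of the prediction. The tin is inside with clearance, so I'm lowering it.

Call:
move_arm(
  increments=[
    [-0.1, 0.1, 4, 0, 0, 0],
    [-0.1, 0.1, 8, 0, 0, 0],
    [-0.1, 0.1, 10.5, 0, 0, 0],
    [-0.1, 0.1, 11.3, 0, 0, 0],
    [-0.1, 0.1, 11.8, 0, 0, 0],
    [-0.1, 0.1, 11.8, 0, 0, 0],
    [-0.1, 0.1, 11.8, 0, 0, 0],
  ],
)

```text
clock: 19.05
eef_pos: [639.4, -125.6, 11.9]
tool_rot: [3.139, 0.0, 1.662]
force: [0.1, -0.7, -1.0]
width: 60.8
```

Call:
move_arm(
  increments=[
    [0, 0, 0, 0, 0, 0],
    [0, 0, 0, 0, 0, 0],
    [0, 0, 0, 0, 0, 0],
    [0, 0, 0, 0, 0, 0],
    [0, 0, 0, 0, 0, 0],
    [0, 0, -2, 0, 0, 0],
    [0, 0, -6, 0, 0, 0],
    [0, 0, -10.5, 0, 0, 0],
    [0, 0, -14.5, 0, 0, 0],
    [0, 0, -15, 0, 0, 0],
    [0, 0, -15, 0, 0, 0],
    [0, 0, -15, 0, 0, 0],
  ],
  grip=1,
)

```text
clock: 20.25
eef_pos: [637.1, -126.3, 158.8]
tool_rot: [-3.139, -0.0, 1.662]
force: [0.1, 0.4, 0.8]
width: 85.2
```

Run:
```python
from h import *
cp,im=snap("wrist","w8"); cv2.imwrite("pics/w8.png",im)
print(proj(cp,[*sq(0,42),44]))
plan((450,-250,170,60),(358,-316,150,45))
```

```text
[[321.50048699 230.36318749]]
(450, -250, 170, 60) -> [-10.63, -19.73, -1.1, -0.23, 0.02, 35.2]
(358, -316, 150, 45) -> [-16.37, -29.48, 0.93, -0.22, 0.05, 50.2]
```

View pics/w8.png

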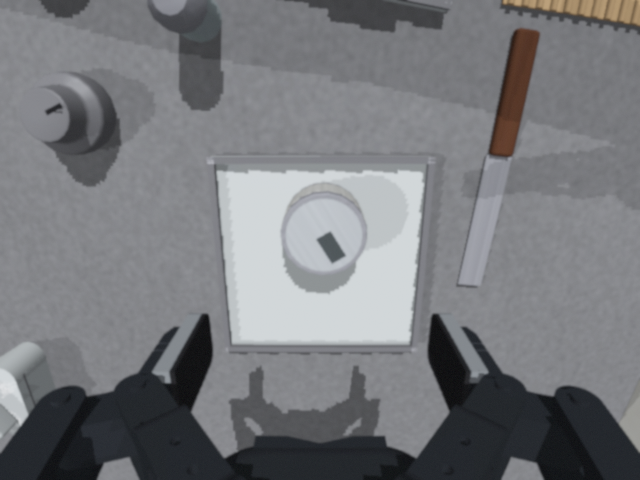

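Run:
```python
from h import *
cp=campose("wrist")
W=ray(cp,[(208,158),(437,158),(415,352),(226,352)],12)[:,:2]; print(W.round(1), cv2.minAreaRect(W.astype(np.float32)))
t=ray(cp,(324,233),44)[0,:2]; c=W.mean(0); print("tin",t,"rel",(t-c)@SX,(t-c)@SYv)
plan((358,-316,150,120))
```

```text
[[ 548.1  -85.9]
 [ 718.4  -70.3]
 [ 731.4 -240.4]
 [ 563.3 -256.1]] ((640.8521118164062, -163.19146728515625), (171.3602294921875, 170.9401092529297), 5.239223957061768)
tin [ 638.76863904 -126.19050725] rel 1.8246469959287381 36.95729875851676
(358, -316, 150, 120) -> [-16.37, -29.48, 0.93, -0.21, -0.09, -24.8]
```

Tray centre (640.5,−163.2), measured 171 × 171 mm. The tin stands at tray (+2,+37). Next is the mould.

Call:
move_arm(
  increments=[
    [-16.4, -29.5, 0.9, 0, 0, -24.8],
    [-16.4, -29.5, 0.9, 0, 0, -24.8],
    [-16.4, -29.5, 0.9, 0, 0, -24.8],
    [-16.4, -29.5, 0.9, 0, 0, -24.8],
    [-16.4, -29.5, 0.9, 0, 0, -24.8],
    [-16.4, -29.5, 0.9, 0, 0, -24.8],
    [-16.4, -29.5, 0.9, 0, 0, -24.8],
    [-16.4, -29.5, 0.9, 0, 0, -24.8],
    [-16.4, -29.5, 0.9, 0, 0, -24.8],
    [-16.4, -29.5, 0.9, 0, 0, -24.8],
    [-16.4, -29.5, 0.9, 0, 0, -24.8],
  ],
)

```text
clock: 21.4
eef_pos: [360.5, -315.0, 151.1]
tool_rot: [3.141, -0.001, 2.097]
force: [-0.7, -0.2, -0.4]
width: 85.7
```

Run:
```python
from h import *
cp,im=snap("wrist","w9"); print(proj(cp,[[358,-316,62]]))
plan((358,-316,45,120))
```

```text
[[316.01700212 244.84518728]]
(358, -316, 45, 120) -> [0.03, -0.27, 10.61, 0.03, -0.05, 0.16]
```

View pics/w9.png

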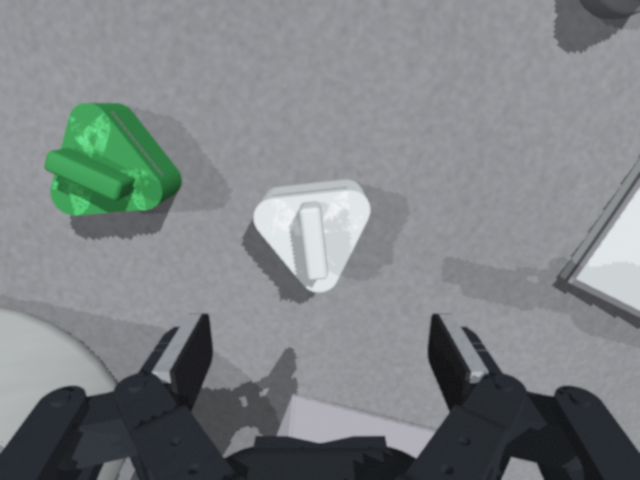

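The wrist view shows the white mould with its ridge top running from (312,206) to (317,279) and its corner towards the image bottom. The green mould is well apart at (115,160).

Run:
```python
from h import *
cp=campose("wrist")
W=ray(cp,[(312,206),(317,279)],62)[:,:2]; d=W[1]-W[0]; c=W.mean(0); a=np.degrees(np.arctan2(d[1],d[0])); print(W,np.hypot(*d),a,c)
plan((*c,45,a+180))
```

```text
[[ 343.00115344 -295.18211835]
 [ 370.50762757 -336.59904673]] 49.718890525046454 -56.41043100979469 [ 356.7543905  -315.89058254]
(np.float64(356.75439050492434), np.float64(-315.89058254085114), 45, np.float64(123.58956899020531)) -> [0.11, -0.37, 10.61, 0.03, -0.05, -3.43]
```

Call:
move_arm(
  increments=[
    [0.1, -0.4, 4, 0, 0, -3.4],
    [0.1, -0.4, 7.5, 0, 0, -3.4],
    [0.1, -0.4, 9.7, 0, 0, -3.4],
    [0.1, -0.4, 10.5, 0, 0, -3.4],
    [0.1, -0.4, 10.7, 0, 0, -3.4],
    [0.1, -0.4, 10.7, 0, 0, -3.4],
    [0.1, -0.4, 10.7, 0, 0, -3.4],
  ],
)

```text
clock: 22.15
eef_pos: [356.1, -317.6, 45.3]
tool_rot: [3.141, 0.001, 2.154]
force: [-0.8, 0.1, 1.4]
width: 85.7
```

Call:
move_arm(
  increments=[
    [0, 0, 0, 0, 0, 0],
    [0, 0, 0, 0, 0, 0],
    [0, 0, 0, 0, 0, 0],
    [0, 0, 0, 0, 0, 0],
    [0, 0, 0, 0, 0, 0],
    [0, 0, 0, 0, 0, 0],
    [0, 0, 0, 0, 0, 0],
    [0, 0, 0, 0, 0, 0],
    [0, 0, 0, 0, 0, 0],
    [0, 0, 0, 0, 0, 0],
    [0, 0, 0, 0, 0, 0],
    [0, 0, 0, 0, 0, 0],
    [0, 0, 0, 0, 0, 0],
    [0, 0, 0, 0, 0, 0],
  ],
  grip=-1,
)

```text
clock: 23.55
eef_pos: [355.2, -317.2, 44.3]
tool_rot: [-3.141, -0.0, 2.154]
force: [0.0, 1.1, 5.3]
width: 12.4
```

```bash
sed -i 's/^SY=np.radians(5.2)/SY=np.radians(5.24)/; s/SO=np.array(\[641.0,-166.5\])/SO=np.array([640.5,-163.2])/' h.py
python3 - <<'E'
from h import *
p=sq(0,-30); print(p); plan((*p,160,95.2),(*p,49,95.2))
E
```

```text
[ 643.2398345  -193.07462647]
(np.float64(643.239834495711), np.float64(-193.0746264735831), 160, 95.2) -> [-5.49, 30.88, -11.58, -0.03, -0.02, 28.21]
(np.float64(643.239834495711), np.float64(-193.0746264735831), 49, 95.2) -> [-5.5, 30.88, -0.48, -0.03, -0.02, 28.21]
```

Call:
move_arm(
  increments=[
    [0, 0, -2, 0, 0, 0],
    [0, 0, -6, 0, 0, 0],
    [0, 1, -11, 0, 0, 3],
    [-5.5, 30.9, -11.6, 0, 0, 28.2],
    [-5.5, 30.9, -11.6, 0, 0, 28.2],
    [-5.5, 30.9, -11.6, 0, 0, 28.2],
    [-5.5, 30.9, -11.6, 0, 0, 28.2],
    [-5.5, 30.9, -11.6, 0, 0, 28.2],
    [-5.5, 30.9, -11.6, 0, 0, 28.2],
    [-5.5, 30.9, -11.6, 0, 0, 28.2],
    [-5.5, 30.9, -11.6, 0, 0, 28.2],
    [-5.5, 30.9, -11.6, 0, 0, 28.2],
    [-5.5, 30.9, -11.6, 0, 0, 28.2],
  ],
)

```text
clock: 24.85
eef_pos: [641.7, -194.9, 159.7]
tool_rot: [-3.139, 0.001, 1.66]
force: [-0.2, 0.2, -0.6]
width: 12.2
```

Run:
```python
from h import *
s=ctrl.read_state(); print(s["width"],s["eef_pos"])
cp,im=snap("wrist","w10")
p=sq(0,-30); plan((*p,49,95.2))
```

```text
12.201097074887914 [ 641.70893565 -194.91813164  159.68263644]
(np.float64(643.239834495711), np.float64(-193.0746264735831), 49, 95.2) -> [0.17, 0.17, 11.09, -0.12, 0.03, -0.11]
```

View pics/w10.png

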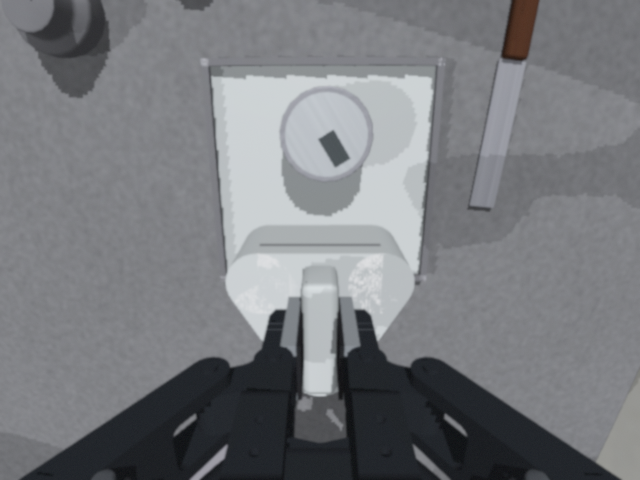

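The mould is held level with its flat side towards the tin, so I'm lowering it.

Call:
move_arm(
  increments=[
    [0.2, 0.2, 4, 0, 0, 0],
    [0.2, 0.2, 8, 0, 0, 0],
    [0.2, 0.2, 10, 0, 0, 0],
    [0.2, 0.2, 10.7, 0, 0, 0],
    [0.2, 0.2, 11.1, 0, 0, 0],
    [0.2, 0.2, 11.1, 0, 0, 0],
    [0.2, 0.2, 11.1, 0, 0, 0],
  ],
)

```text
clock: 25.6
eef_pos: [646.2, -191.2, 50.7]
tool_rot: [3.14, 0.0, 1.661]
force: [0.2, -0.2, -0.6]
width: 12.4
```

Call:
move_arm(
  increments=[
    [0, 0, 0, 0, 0, 0],
    [0, 0, 0, 0, 0, 0],
    [0, 0, 0, 0, 0, 0],
    [0, 0, 0, 0, 0, 0],
    [0, 0, 0, 0, 0, 0],
    [0, 0, -2, 0, 0, 0],
    [0, 0, -6, 0, 0, 0],
    [0, 0, -10.5, 0, 0, 0],
    [0, 0, -11, 0, 0, 0],
    [0, 0, -11, 0, 0, 0],
  ],
  grip=0,
)

```text
clock: 26.6
eef_pos: [646.4, -191.1, 161.0]
tool_rot: [3.139, 0.001, 1.661]
force: [-0.2, -0.1, -0.4]
width: 43.3
```

Run:
```python
from h import *
cp,im=snap("wrist","w11")
plan((437.5,61,140,95))
```

```text
(437.5, 61, 140, 95) -> [26.99, -18.39, 1.92, -0.03, 0.01, 0.2]
```

Call:
move_arm(
  increments=[
    [27, -18.4, 1.9, 0, 0, 0.2],
    [27, -18.4, 1.9, 0, 0, 0.2],
    [27, -18.4, 1.9, 0, 0, 0.2],
    [27, -18.4, 1.9, 0, 0, 0.2],
    [27, -18.4, 1.9, 0, 0, 0.2],
    [27, -18.4, 1.9, 0, 0, 0.2],
    [27, -18.4, 1.9, 0, 0, 0.2],
    [27, -18.4, 1.9, 0, 0, 0.2],
    [27, -18.4, 1.9, 0, 0, 0.2],
    [27, -18.4, 1.9, 0, 0, 0.2],
  ],
  grip=1,
)

```text
clock: 27.65
eef_pos: [437.8, 60.3, 139.6]
tool_rot: [-3.14, 0.0, 1.656]
force: [-0.3, -0.3, -0.7]
width: 85.7
```

Run:
```python
from h import *
cp,im=snap("wrist","w12")
old=cv2.imread("pics/w11.png"); print(proj(cp,[[437,60.5,36]]))
cv2.imwrite("pics/m12.png",np.hstack([im[120:440,120:520],old[0:320,120:520]]))
plan((437,60.5,10,95))
```

```text
[[319.72002054 237.17470968]]
(437, 60.5, 10, 95) -> [0.04, -0.08, 12.98, -0.07, -0.01, -0.13]
```

View pics/m12.png

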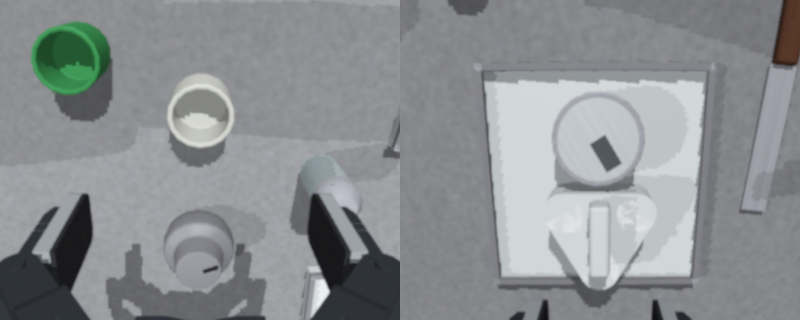

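The left crop shows the cup rim centred at (321,234) in the full picture. The right crop shows the tin and mould side by side. I'm checking both numerically.

Run:
```python
from h import *
cp=campose("wrist"); print("cup",ray(cp,(321,234),36))
c=eyes.calibration("wrist"); T=np.eye(4); T[:3,:3]=R.from_euler("xyz",[3.139,.001,1.661]).as_matrix(); T[:3,3]=[646.4,-191.1,161.0]
cp=(c,T@np.array(c["tool_from_camera"]))
r=ray(cp,[(198,66),(433,66),(412,283),(220,283)],12)[:,:2]; C=r.mean(0); print(C,cv2.minAreaRect(r.astype(np.float32)))
for n,uv,z in (("tin",(318,138),44),("tinL",(272,138),44),("tinR",(364,138),44),("mcorner",(320,290),44),("flat",(320,192),44),("ridge",(320,206),66),("ridge2",(320,276),66)):
    q=ray(cp,uv,z)[0,:2]; print(n,q.round(1),((q-C)@SX).round(1),((q-C)@SYv).round(1))
plan((437.5,62,8,95))
```

```text
cup [[437.92106766  62.72153872  36.        ]]
[ 640.62691624 -163.39215238] ((640.6796264648438, -163.42230224609375), (165.668212890625, 168.3187713623047), 5.149127006530762)
tin [ 639.1 -127. ] 1.8 36.4
tinL [ 609.  -129.6] -28.4 36.5
tinR [ 669.3 -124.2] 32.1 36.4
mcorner [ 650.4 -237.1] 3.0 -74.3
flat [ 643.7 -162.9] 3.1 0.3
ridge [ 644.  -167.1] 3.0 -4.0
ridge2 [ 648.4 -215.6] 3.0 -52.7
(437.5, 62, 8, 95) -> [0.18, -0.02, 13.18, -0.07, -0.01, -0.13]
```

Call:
move_arm(
  increments=[
    [0.2, 0, 4, 0, 0, 0],
    [0.2, 0, 8, 0, 0, 0],
    [0.2, 0, 11.5, 0, 0, 0],
    [0.2, 0, 12.7, 0, 0, 0],
    [0.2, 0, 13.2, 0, 0, 0],
    [0.2, 0, 13.2, 0, 0, 0],
    [0.2, 0, 13.2, 0, 0, 0],
  ],
)

```text
clock: 28.4
eef_pos: [437.7, 62.7, 8.1]
tool_rot: [-3.141, -0.0, 1.656]
force: [0.7, -0.3, 0.8]
width: 85.5
```

Call:
move_arm(
  increments=[
    [0, 0, 0, 0, 0, 0],
    [0, 0, 0, 0, 0, 0],
    [0, 0, 0, 0, 0, 0],
    [0, 0, 0, 0, 0, 0],
    [0, 0, 0, 0, 0, 0],
    [0, 0, 0, 0, 0, 0],
    [0, 0, 0, 0, 0, 0],
    [0, 0, 0, 0, 0, 0],
    [0, 0, 0, 0, 0, 0],
    [0, 0, 0, 0, 0, 0],
  ],
  grip=-1,
)

```text
clock: 29.4
eef_pos: [437.7, 63.2, 9.1]
tool_rot: [3.141, 0.0, 1.658]
force: [-0.9, -0.1, 6.6]
width: 43.9
```

Run:
```python
from h import *
plan((450,60,150,95),(638.8,-126.7,150,95.2))
```

```text
(450, 60, 150, 95) -> [-0.43, 1.21, -14.09, 0.04, 0.0, -0.0]
(638.8, -126.7, 150, 95.2) -> [-20.67, 18.39, -14.08, 0.04, 0.0, -0.2]
```

Call:
move_arm(
  increments=[
    [0, 0, -2, 0, 0, 0],
    [0, 0, -6, 0, 0, 0],
    [0, 0, -11, 0, 0, 0],
    [-5, 5, -14.1, 0, 0, 0],
    [-20.7, 18.4, -14.1, 0, 0, 0],
    [-20.7, 18.4, -14.1, 0, 0, 0],
    [-20.7, 18.4, -14.1, 0, 0, 0],
    [-20.7, 18.4, -14.1, 0, 0, 0],
    [-20.7, 18.4, -14.1, 0, 0, 0],
    [-20.7, 18.4, -14.1, 0, 0, 0],
    [-20.7, 18.4, -14.1, 0, 0, 0],
    [-20.7, 18.4, -14.1, 0, 0, 0],
    [-20.7, 18.4, -14.1, 0, 0, 0],
    [-20.7, 18.4, -14.1, 0, 0, 0],
  ],
)

```text
clock: 30.8
eef_pos: [638.3, -125.9, 149.4]
tool_rot: [-3.141, -0.0, 1.66]
force: [-0.4, -0.8, -0.7]
width: 43.6
```

Run:
```python
from h import *
s=ctrl.read_state(); print(s["width"],s["eef_pos"])
cp,im=snap("wrist","w13")
plan((638.8,-126.7,54,95.2)); print(proj(cp,[[638.8,-126.7,44]]))
```

```text
43.62476162735244 [ 638.28206991 -125.85277438  149.43033594]
(638.8, -126.7, 54, 95.2) -> [-0.07, 0.04, 9.54, -0.04, -0.01, -0.11]
[[321.40798703 238.03529124]]
```

View pics/w13.png

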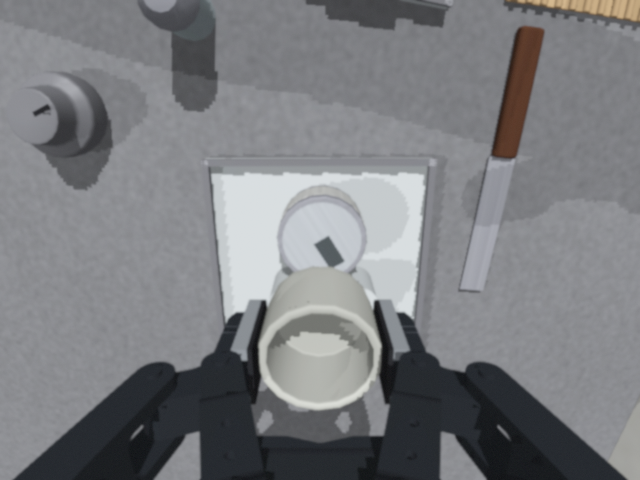

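The tin lid is centred at (322.5,237), the held cup's rim at (320.5,357). I'm comparing them in world coordinates.

Run:
```python
from h import *
cp=campose("wrist"); z=ctrl.read_state()["eef_pos"][2]
t=ray(cp,(322.5,237),44)[0]; print("tin",t)
r=ray(cp,[(259,357),(382,357),(320.5,305),(320.5,411)],z-9.1+36); print("cup",r.round(1)); print((r[0]+r[1])/2,(r[2]+r[3])/2)
plan((t[0],t[1],54,95.2))
```

```text
tin [ 639.63231271 -126.12598213   44.        ]
cup [[ 616.2 -128.5  176.3]
 [ 660.1 -124.6  176.3]
 [ 636.2 -105.5  176.3]
 [ 640.3 -151.1  176.3]]
[ 638.13112274 -126.51615433  176.31418495] [ 638.29034227 -128.28116401  176.31418495]
(np.float64(639.6323127078608), np.float64(-126.12598212985965), 54, 95.2) -> [-0.02, 0.13, 9.54, -0.04, -0.01, -0.11]
```

Call:
move_arm(
  increments=[
    [0.1, 0.1, 3, 0, 0, 0],
    [0.1, 0.1, 6, 0, 0, 0],
    [0.1, 0.1, 8, 0, 0, 0],
    [0.1, 0.1, 9, 0, 0, 0],
    [0.1, 0.1, 9.4, 0, 0, 0],
    [0.1, 0.1, 9.5, 0, 0, 0],
    [0.1, 0.1, 9.5, 0, 0, 0],
    [0.1, 0.1, 9.5, 0, 0, 0],
  ],
)

```text
clock: 31.65
eef_pos: [640.4, -125.8, 55.3]
tool_rot: [3.14, 0.0, 1.658]
force: [-0.7, 0.1, -1.3]
width: 43.7
```

Call:
move_arm(
  increments=[
    [0, 0, 0.1, 0, 0, 0],
    [0, 0, 0.15, 0, 0, 0],
    [0, 0, 0.2, 0, 0, 0],
    [0, 0, 0.2, 0, 0, 0],
    [0, 0, 0.2, 0, 0, 0],
  ],
)

```text
clock: 32.15
eef_pos: [639.9, -125.9, 53.2]
tool_rot: [3.141, 0.0, 1.658]
force: [-1.8, -0.0, 5.5]
width: 43.9
```

The 5.5 N reading shows light contact, so I'm opening and backing off straight up.

Call:
move_arm(
  increments=[
    [0, 0, 0, 0, 0, 0],
    [0, 0, 0, 0, 0, 0],
    [0, 0, 0, 0, 0, 0],
    [0, 0, 0, 0, 0, 0],
    [0, 0, 0, 0, 0, 0],
    [0, 0, -1, 0, 0, 0],
    [0, 0, -3, 0, 0, 0],
    [0, 0, -7, 0, 0, 0],
    [0, 0, -11.5, 0, 0, 0],
    [0, 0, -14, 0, 0, 0],
    [0, 0, -14, 0, 0, 0],
    [0, 0, -14, 0, 0, 0],
  ],
  grip=0.6,
)

```text
clock: 33.35
eef_pos: [639.7, -125.9, 193.0]
tool_rot: [3.141, 0.0, 1.658]
force: [-0.7, 0.1, -0.6]
width: 68.4
```

Run:
```python
from h import *
print(ctrl.read_state()["eef_pos"])
cp,im=snap("wrist","w14"); cv2.imwrite("pics/w14c.png",cv2.resize(im[100:340,190:450],None,fx=2.3,fy=2.3,interpolation=cv2.INTER_CUBIC))
plan((450,-300,250,60))
```

```text
[ 639.71911253 -125.93653536  193.02122058]
(450, -300, 250, 60) -> [-15.68, -20.36, -5.79, -0.09, 0.03, 35.0]
```

View pics/w14c.png

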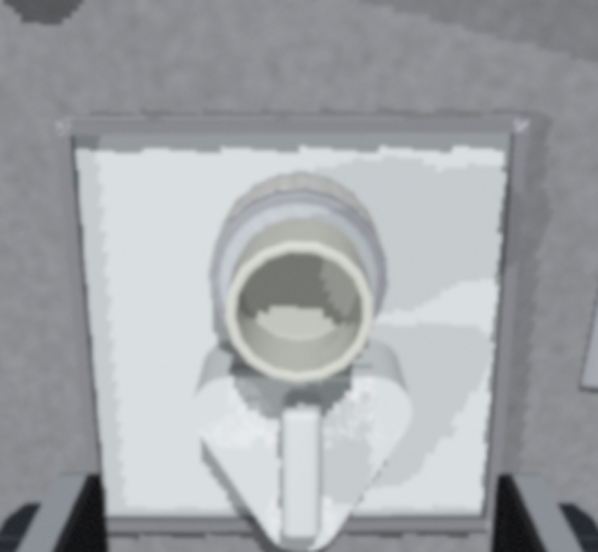

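The cup stands upright on the tin, rim centre (320.2,235.2) in the full picture. The tin and mould lie flat inside the tray. I've used my 16 views, so the rest is numeric. I'm retreating so that the top camera sees everything.

Run:
```python
from h import *
cp=campose("wrist"); f=lambda u,v:(190+u/2.3,100+v/2.3)
r=ray(cp,[f(225,311),f(374,311),f(299.5,240),f(299.5,383)],80)[:,:2]; c=np.r_[((r[0]+r[1])/2)[0],((r[2]+r[3])/2)[1]]
print("cup",r.round(1),c)
t=ray(cp,[f(210,276),f(386,276),f(298,190)],44)[:,:2]; print("tin L,R,top",t.round(1),"centre",(t[0]+t[1])/2, "from top edge",t[2]-SYv*30.5)
```

```text
cup [[ 616.1 -129.1]
 [ 661.1 -125.1]
 [ 636.7 -105.1]
 [ 640.7 -150.7]] [ 638.63904032 -127.89599428]
tin L,R,top [[ 608.1 -129.3]
 [ 668.  -124. ]
 [ 635.5  -97.1]] centre [ 638.06559472 -126.64376598] from top edge [ 638.27690844 -127.49539793]
```

Call:
move_arm(
  increments=[
    [-15.7, -20.4, -5.8, 0, 0, 35],
    [-15.7, -20.4, -5.8, 0, 0, 35],
    [-15.7, -20.4, -5.8, 0, 0, 35],
    [-15.7, -20.4, -5.8, 0, 0, 35],
    [-15.7, -20.4, -5.8, 0, 0, 35],
    [-15.7, -20.4, -5.8, 0, 0, 35],
    [-15.7, -20.4, -5.8, 0, 0, 35],
    [-15.7, -20.4, -5.8, 0, 0, 35],
    [-15.7, -20.4, -5.8, 0, 0, 35],
  ],
)

```text
clock: 34.3
eef_pos: [451.4, -298.1, 249.6]
tool_rot: [-3.14, -0.002, 1.05]
force: [-0.2, -0.1, 0.9]
width: 68.2
```

The cup is within about 1 mm of the tin centre. Last check: have the bystanders or the press and jar moved?

Run:
```python
from h import *
cs,a=snap("scene","s_end"); ct,b=snap("top","t_end"); o=cv2.imread("pics/scene0.png"); ot=cv2.imread("pics/top0.png")
def shift(o,n,x,y,r=14):
    t=o[y-r:y+r,x-r:x+r]; w=n[y-r-8:y+r+8,x-r-8:x+r+8]; m=cv2.matchTemplate(w,t,cv2.TM_CCOEFF_NORMED); _,v,_,l=cv2.minMaxLoc(m); return round(v,3),(l[0]-8,l[1]-8)
print("scene shaker",shift(o,a,291,268),"timer",shift(o,a,307,245),"green cup",shift(o,a,383,260))
print("top shaker",shift(ot,b,315,188),"timer",shift(ot,b,350,233),"green mould",shift(ot,b,494,345))
H,S,V=cv2.split(cv2.cvtColor(b,cv2.COLOR_BGR2HSV)); m=((S>90)&(H<25)&(V>60)).astype(np.uint8)*255; m[:98]=0;m[170:]=0;m[:,:190]=0;m[:,310:]=0
c=max(cv2.findContours(m,cv2.RETR_EXTERNAL,cv2.CHAIN_APPROX_NONE)[0],key=cv2.contourArea); print("press",cv2.minAreaRect(ray(ct,c.reshape(-1,2),46)[:,:2].astype(np.float32)))
print("state",{k:np.round(v,2) for k,v in ctrl.read_state().items() if k in("clock","width","force")})
```

```text
scene shaker (0.985, (0, 0)) timer (0.961, (0, 0)) green cup (0.997, (0, 0))
top shaker (0.994, (0, 0)) timer (0.951, (0, 0)) green mould (0.99, (0, 0))
press ((651.4868774414062, 109.56675720214844), (109.26045227050781, 51.397830963134766), 85.65929412841797)
state {'clock': np.float64(34.4), 'force': array([0.5 , 0.29, 0.12]), 'width': np.float64(68.24)}
```

```bash
python3 -c "
from cell import ctrl
print(ctrl.finish_job())"
```

```text
the job is handed in; nothing more can be done
None
```

Both kits are made up and the job is handed in, at about 34 s of the 131 s allowed. I placed the items in the order you listed them: press, jar, tin, mould, cup.

- **Long tray:** the press lies flat in the large bay, with its ends about 17–20 mm clear of the rib and end wall and its sides 30 mm or more clear. In the wrist picture taken after release, the jar stands upright in the small bay.
- **Square tray:** the tin is about 37 mm from the tray centre towards one side. The mould's flat side faces it across a gap of about 5 mm, and the mould's far corner is about 7 mm from the wall. The cup stands upright on the tin, about 1 mm off its centre.
- **Bystanders:** the timer, shaker, green cup and green mould show no shift in the before and after pictures.
- **Disagreements:** the top and wrist cameras differed by 3–4 mm on where the jar and the square tray were. I used the wrist values, and the clearances were larger than that. I had used my 16 picture views by the end, so the final checks were numeric only, and the jar was not measured again after the placing picture.

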